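# Find the sound leaf spring in a cell changer and load the cell there

## Robot

A 7-joint arm with a two-finger parallel gripper is mounted at the origin on the work surface. World frame = base frame: x ahead of the robot, y to its left, z up, the work surface at z = 0. Lengths are in m, angles in rad, forces in N, time in s.
With the tool pointing down it reaches from about 0.425 to 0.925 m from the base axis. Payload 6.8 kg.
Tool frame: the origin (TCP) lies at the very end of the fingers, on their centre line; the grasp point (between the pads) lies 19 mm behind it (bot.grasp_offset is the distance from the TCP to the grasp point, in m); z points along the fingers, y is the direction in which the jaws open and shut (so a half turn about z gives the same grasp; the last joint's range is limited). The gripper opens to 85 mm and grips with 20 to 120 N. Pads are 22 mm wide; open, the fingers measure 114 mm over their backs; the gripper's body (76 mm by 85 mm) begins 54 mm behind the grasp point. The pads swing forward as they close: fully open they stand 13 mm farther back than shut.
Start: joints at [-1.21, 0.477, 0.022, 1.555, -0.011, 1.109, -0.083], TCP at [0.305, 0.602, 0.231] pointing down, gripper open.
Joint ranges: [-2.96, 2.96], [-0.34, 2.1], [-1.41, 1.46], [0.24, 2.44], [-1.37, 4.51], [0.17, 1.92], [-2.96, 2.96]. Speed limits (rad/s): [2.39, 2.39, 3.14, 3.14, 3.14, 3.14, 3.14].

## Interface

Orientations are given as a unit quaternion [w, x, y, z].
In Python, from station import monitor, cams, bot, finder gives the robot as it stands.
- The arm moves only by the tool jog_arm, never from a script. Its argument "plan" is a list of rows, each an object of numbers: "x", "y", "z": the shift along the tool's x, y, z as a fraction of full scale; "wx", "wy", "wz": the turn, a rotation vector about the tool's x, y, z as a fraction of full scale. A call has 1 to 12 rows; each row is the pose to reach, as a shift and turn from the pose measured when the call began, along the tool's axes at that moment, turning the shorter way round; what a row does not reach only later rows make up. Full scale, the value 1, is 20 cm for a shift and 180 degrees for a turn. A row lasts 1/12 s, in which the tool goes at most 41.7 mm and 7.16 degrees, less where a joint would pass 70% of its speed; a pose out of reach is approached as far as the arm can. A call with a number of a shift or a turn outside -1 to 1 is refused whole. A call with a gripper value outside its range is refused whole. "hand" is the opening, from -1 (shut) to 1 (fully open), set as the call begins (left out, the last holds). The fingers move at their own pace and stop on an object; "grip_force" is the grip in N (left out, the last holds). Time passes only in rows, so rows that repeat a pose let the fingers close. It gives the time, the measured TCP pose, the force and the opening at its end, in the units of the state.
- monitor.get_obs(): the state, without advancing time (a new reading comes with each control period).
- cams.read_camera(name): name is "scene" or "top" or "wrist"; returns the picture (384x512x3 uint8, red, green, blue); there is no depth.
- cams.get_calibration(name): a dict with "fx", "fy", "cx", "cy" (pixels), "extrinsics" (4x4, takes a point from world to camera coordinates). Camera axes: x right, y down, z forward; pixel columns grow to the right and rows downward; lengths in m; the calibration is good to about 2 mm. A picture is of the moment at which its call begins: read the wrist's pose just before it. get_calibration takes no time and is no camera call; for the wrist camera it gives the pose at the moment of the call.
- bot.hand_in(): hands the job in, once; it reports no verdict.
Trained networks look in the newest picture that a camera, given by its name, has taken for a name from the list of things; names that differ only in an ending like _2 or _b are one class to them, and where a whole thing is asked for, a point or a joint stands for the part that bears it (a point fixed in the world has none). Each returns a list of dicts, best first, with "confidence" (0 to 1); they miss things now and then, are a little off and sometimes report something else, mostly with a low value. They report only what shows in the picture. A call takes as long as a camera call.
- finder.find_in(camera, target): "bbox" ([left, top, width, height] in pixels, round what is visible of it).
- finder.place_of(camera, target): "location" ([column, row] in pixels: a listed point, or the origin of a listed thing).
The state is a dict: "t": time; "q": joint angles; "joint_vel": joint speeds; "joint_torque": joint torques, N m; "eef_pos": TCP position; "tool_rot": TCP orientation; "contact_force": force on the tool from outside, world axes, zero at the start; "torque": the same for the moment, N m; "gripper_width": opening from 0.0 (shut) to 1.0 (fully open).
Only numpy, scipy, OpenCV 4.12 (cv2) and the standard library are available. Lean on these libraries where they do the work, as an engineer would, in place of code of your own. Each camera call takes 0.05 s, during which the arm holds its last target. There are 200 camera calls.

## Task

Only one of the three spring leaves in the cell changer is still firm. Starting at the pull-rod end and going along the row, gently press each leaf's free tip back to its back-stop with the fingertips to feel how stiff it is, without driving it hard into the stop; then gently set the long cell fully down in the place with the firm leaf, held upright against the datum plate by the leaf, and let go. Do not move the cell before all three leaves are tried, and leave the other things on the bench alone.

Things in the scene. Friction and masses are not known exactly. Their poses are not given: they have to be found in the camera images.
- carrier: the cell changer: low grey base 150 x 300 mm with an aluminium carriage plate (top 24 mm above the bench), fixed to the bench. A pull rod with black knob sticks out 56 mm at its +y end (robot's left), 16 mm up. Origin at the centre of its underside, x away from the robot, y along the row. Three look-alike cell places stand on the plate at y = +80, 0, -80 mm; which of a, b, c stands where changes
- cell_center (a point): centre of the long sample cell: a black-walled box 52 (x) x 12.5 (y) x 45 mm (z) with clear end windows and a white lid, about 70 g, standing on the bench; its centre is 22.5 mm above its underside. The only long cell; it can be gripped over its 52 mm length and may go in either way round
- cell: the same cell; origin at the centre of its underside, x along its length
- holder_a: cell place a: origin on the carriage plate under the seated cell, axes as the carrier's. 2 mm floor; datum plate at y = -6.25 mm, 44 mm wide, 40 mm tall plus a lip leaning outward to 47 mm; end cheeks with inner faces at x = +-28 mm, 10 mm tall plus lips leaning outward to 16 mm; the leaf on the +y side, behind it a back-stop bracket 54 mm tall at y = 23 to 29 mm. All fixed
- leaf_a: steel spring leaf of place a, 22 mm wide, clamped at its foot (origin: y = 12, z = 4 mm of the place), bending back towards +y. A crown 30 mm up stands 3.5 mm inside the seated cell's space; above it the leaf flares out to its free tip. At the stop the firm leaf pushes back at the tip with about 8 N, the two tired ones with 2 to 3 N; on a seated cell the firm one bears with about 8 N, the tired under 4 N
- tip_a (a point): centre of the rolled free tip of leaf a: a roll 8 mm thick, 22 mm wide along x; when free it is 66 mm above the carriage plate and 13 mm to +y of the seat; with the leaf bent back to its stop, about 29 mm to +y of the seat and 64 mm above the plate (16 mm of travel)
- seat_a (a point): where the cell's centre belongs in place a: 24.5 mm above the carriage plate, the cell's flank on the datum plate; x along the cell, y towards the leaf and the pull rod, z up
- holder_b: cell place b: origin on the carriage plate under the seated cell, axes as the carrier's. 2 mm floor; datum plate at y = -6.25 mm, 44 mm wide, 40 mm tall plus a lip leaning outward to 47 mm; end cheeks with inner faces at x = +-28 mm, 10 mm tall plus lips leaning outward to 16 mm; the leaf on the +y side, behind it a back-stop bracket 54 mm tall at y = 23 to 29 mm. All fixed
- leaf_b: steel spring leaf of place b, 22 mm wide, clamped at its foot (origin: y = 12, z = 4 mm of the place), bending back towards +y. A crown 30 mm up stands 3.5 mm inside the seated cell's space; above it the leaf flares out to its free tip. At the stop the firm leaf pushes back at the tip with about 8 N, the two tired ones with 2 to 3 N; on a seated cell the firm one bears with about 8 N, the tired under 4 N
- tip_b (a point): centre of the rolled free tip of leaf b: a roll 8 mm thick, 22 mm wide along x; when free it is 66 mm above the carriage plate and 13 mm to +y of the seat; with the leaf bent back to its stop, about 29 mm to +y of the seat and 64 mm above the plate (16 mm of travel)
- seat_b (a point): where the cell's centre belongs in place b: 24.5 mm above the carriage plate, the cell's flank on the datum plate; x along the cell, y towards the leaf and the pull rod, z up
- holder_c: cell place c: origin on the carriage plate under the seated cell, axes as the carrier's. 2 mm floor; datum plate at y = -6.25 mm, 44 mm wide, 40 mm tall plus a lip leaning outward to 47 mm; end cheeks with inner faces at x = +-28 mm, 10 mm tall plus lips leaning outward to 16 mm; the leaf on the +y side, behind it a back-stop bracket 54 mm tall at y = 23 to 29 mm. All fixed
- leaf_c: steel spring leaf of place c, 22 mm wide, clamped at its foot (origin: y = 12, z = 4 mm of the place), bending back towards +y. A crown 30 mm up stands 3.5 mm inside the seated cell's space; above it the leaf flares out to its free tip. At the stop the firm leaf pushes back at the tip with about 8 N, the two tired ones with 2 to 3 N; on a seated cell the firm one bears with about 8 N, the tired under 4 N
- tip_c (a point): centre of the rolled free tip of leaf c: a roll 8 mm thick, 22 mm wide along x; when free it is 66 mm above the carriage plate and 13 mm to +y of the seat; with the leaf bent back to its stop, about 29 mm to +y of the seat and 64 mm above the plate (16 mm of travel)
- seat_c (a point): where the cell's centre belongs in place c: 24.5 mm above the carriage plate, the cell's flank on the datum plate; x along the cell, y towards the leaf and the pull rod, z up
- beaker: bystander: glass beaker, 68 mm across, 85 mm tall; origin at the centre of its underside
- short_cell_1: bystander: short square cell, 12.5 x 12.5 x 47 mm, upright; origin at the centre of its underside
- short_cell_2: bystander: another short square cell, 12.5 x 12.5 x 47 mm, upright; origin at the centre of its underside
- reagent: bystander: amber reagent bottle, 68 mm across, 150 mm tall; origin at the centre of its underside
- vial: bystander: small vial, 27 mm across, 50 mm tall; origin at the centre of its underside
- driver: bystander: screwdriver 160 mm long lying on the bench along its own x
- weight: bystander: brass 200 g weight, 30 mm across, 48 mm tall; origin at the centre of its underside
- dish: bystander: shallow white dish, 90 mm across, 16 mm tall; origin at the centre of its underside

How it is judged:
On the way, in this order (a step that is already met when the one before it is completed fails the run):
1. with the cell untouched, the fingers hold the leaf at the pull-rod end at its back-stop (((y of seat_a in the frame of carrier between 0.04 and 0.12 m and y of tip_a in the frame of seat_a above 0.028 m and contact force between the fingers and leaf_a above 1 N) or (y of seat_b in the frame of carrier between 0.04 and 0.12 m and y of tip_b in the frame of seat_b above 0.028 m and contact force between the fingers and leaf_b above 1 N) or (y of seat_c in the frame of carrier between 0.04 and 0.12 m and y of tip_c in the frame of seat_c above 0.028 m and contact force between the fingers and leaf_c above 1 N)) and distance of cell_center from where it was at the start of the episode below 0.02 m), for 0.2 s.
2. then the middle leaf, the same way (((y of seat_a in the frame of carrier between -0.04 and 0.04 m and y of tip_a in the frame of seat_a above 0.028 m and contact force between the fingers and leaf_a above 1 N) or (y of seat_b in the frame of carrier between -0.04 and 0.04 m and y of tip_b in the frame of seat_b above 0.028 m and contact force between the fingers and leaf_b above 1 N) or (y of seat_c in the frame of carrier between -0.04 and 0.04 m and y of tip_c in the frame of seat_c above 0.028 m and contact force between the fingers and leaf_c above 1 N)) and distance of cell_center from where it was at the start of the episode below 0.02 m), for 0.2 s.
3. then the leaf at the far end of the row, the same way (((y of seat_a in the frame of carrier between -0.12 and -0.04 m and y of tip_a in the frame of seat_a above 0.028 m and contact force between the fingers and leaf_a above 1 N) or (y of seat_b in the frame of carrier between -0.12 and -0.04 m and y of tip_b in the frame of seat_b above 0.028 m and contact force between the fingers and leaf_b above 1 N) or (y of seat_c in the frame of carrier between -0.12 and -0.04 m and y of tip_c in the frame of seat_c above 0.028 m and contact force between the fingers and leaf_c above 1 N)) and distance of cell_center from where it was at the start of the episode below 0.02 m), for 0.2 s.
At the end, for the whole second after the job is handed in: the long cell stands upright (within 0.08 rad), at rest and released, its centre within 4 mm of the seat of one place and its length along the place within 0.08 rad, and that place's leaf bears on it with more than 5 N, which only the firm leaf does (((distance between cell_center and seat_a below 0.004 m and angle between the x axis of cell and the x axis of seat_a, either way round below 0.08 rad and contact force between cell and leaf_a above 5 N) or (distance between cell_center and seat_b below 0.004 m and angle between the x axis of cell and the x axis of seat_b, either way round below 0.08 rad and contact force between cell and leaf_b above 5 N) or (distance between cell_center and seat_c below 0.004 m and angle between the x axis of cell and the x axis of seat_c, either way round below 0.08 rad and contact force between cell and leaf_c above 5 N)) and angle between cell's own z axis and vertical below 0.08 rad and linear speed of cell below 0.01 m/s); the robot touches nothing.
It fails at once if a leaf is pressed with more than 25 N by the robot (contact force between the fingers and leaf_a above 25 N or contact force between the fingers and leaf_b above 25 N or contact force between the fingers and leaf_c above 25 N).
It fails at once if the cell is rammed against a cell place or the changer with more than 70 N in all (the leaf and datum plate alone clamp it with some 16 N) (contact force between cell and holder_a above 70 N or contact force between cell and holder_b above 70 N or contact force between cell and holder_c above 70 N or contact force between cell and carrier above 70 N).
It fails at once if a bystander is moved by more than 30 mm (distance of any of beaker, short_cell_1, short_cell_2, reagent, vial, driver, weight, dish from where it was at the start of the episode above 0.03 m).
It also fails if it takes over 69 s, if anything falls off the work surface, if the arm or the gripper's body presses on something with over 40 N, if the wrist force passes 120 N, or if a joint passes its speed limit or range.

## Working session

There is one attempt and no reset: what is moved stays moved. The work goes in short steps, Python scripts to look and compute and a tool call to move; the robot and the scene stay as the last step left them, time stands still between calls to the robot, and variables do not carry over. Pictures are saved under pics/ and viewed, about 8 in all and at most 12, crops included, and the job is handed in when it is done.

Besides the shell and the picture viewer there is one more tool, called after "Emit:" by a JSON object that holds its "method" and its "body". jog_arm: Moves the arm, as the interface text tells. Shift numbers are shares of 20 cm and turn numbers shares of 180 degrees, none past 1 either way. Its arguments: {"type":"object","properties":{"plan":{"type":"array","items":{"type":"object","properties":{"x":{"type":"number","minimum":-1,"maximum":1},"y":{"type":"number","minimum":-1,"maximum":1},"z":{"type":"number","minimum":-1,"maximum":1},"wx":{"type":"number","minimum":-1,"maximum":1},"wy":{"type":"number","minimum":-1,"maximum":1},"wz":{"type":"number","minimum":-1,"maximum":1}}}},"hand":{"type":"number"},"grip_force":{"type":"number"}},"required":["plan"]}

```bash
ls; mkdir -p pics; cat > h.py <<'E'
import numpy as np, cv2, json
from station import monitor, cams, bot, finder
def px2w(cal,p,z):
    E=np.array(cal["extrinsics"]);R=E[:3,:3];t=E[:3,3]
    d=R.T@np.array([(p[0]-cal["cx"])/cal["fx"],(p[1]-cal["cy"])/cal["fy"],1.]);c=-R.T@t
    return c+d*(z-c[2])/d[2]
def w2px(cal,w):
    E=np.array(cal["extrinsics"]);c=E[:3,:3]@np.array(w)+E[:3,3]
    return np.array([cal["fx"]*c[0]/c[2]+cal["cx"],cal["fy"]*c[1]/c[2]+cal["cy"]])
E
python3 - <<'E'
from h import *
o=monitor.get_obs();print({k:np.round(v,3).tolist() for k,v in o.items()})
ims=[]
H={"carrier":0,"cell_center":.0225,"cell":0,"seat_a":.0485,"tip_a":.09,"beaker":0,"reagent":0}
for c in ("scene","top"):
    im=cams.read_camera(c);cv2.imwrite(f"pics/{c}0.png",im[:,:,::-1]);cal=cams.get_calibration(c)
    for n,z in H.items():
        for d in finder.place_of(c,n)[:4]:
            print(c,n,round(d["confidence"],2),np.round(d["location"],1),np.round(px2w(cal,d["location"],z),4))
ims=[cv2.resize(cv2.imread(f"pics/{c}0.png"),(800,600)) for c in ("scene","top")]
for c,i in zip(("scene","top"),ims): cv2.imwrite(f"pics/{c}0b.png",i)
E
```

```text
pics
{'t': 0.0, 'q': [-1.21, 0.478, 0.022, 1.556, -0.011, 1.109, -0.083], 'joint_vel': [0.003, -0.001, -0.0, -0.001, -0.0, -0.004, -0.0], 'joint_torque': [0.001, -59.647, 1.608, -28.119, 0.013, 0.009, -0.0], 'eef_pos': [0.305, 0.602, 0.23], 'tool_rot': [-0.0, 0.232, 0.973, -0.001], 'contact_force': [0.963, -0.546, -0.626], 'torque': [0.013, 0.042, -0.02], 'gripper_width': 1.0}
scene carrier 0.65 [239.3 226.8] [ 0.5505 -0.0656  0.    ]
scene cell_center 0.63 [276.4 144.3] [0.4601 0.3213 0.0225]
scene cell_center 0.53 [278.2 152.9] [0.49   0.2793 0.0225]
scene cell 0.49 [279. 149.] [0.467 0.329 0.   ]
scene seat_a 0.98 [252.4 195.4] [0.5418 0.0233 0.0485]
scene seat_a 0.79 [226.8 230.4] [ 0.5552 -0.1323  0.0485]
scene seat_a 0.63 [236.8 213.2] [ 0.5427 -0.063   0.0485]
scene seat_a 0.57 [241.  162.8] [0.4283 0.14   0.0485]
scene tip_a 0.74 [253.6 199.8] [ 0.5787 -0.03    0.09  ]
scene tip_a 0.62 [224.1 217.1] [ 0.5461 -0.1273  0.09  ]
scene tip_a 0.6 [243.  200.1] [ 0.554  -0.0458  0.09  ]
scene tip_a 0.45 [254.4 184. ] [0.5459 0.029  0.09  ]
scene beaker 0.83 [163.1 269.8] [ 0.462  -0
[... 365 characters left out ...]
enter 0.44 [265.2 196.6] [0.5523 0.0135 0.0225]
top cell 0.69 [286.5 198.8] [ 0.5452 -0.0604  0.    ]
top cell 0.46 [176.7 217. ] [0.4838 0.3209 0.    ]
top seat_a 0.78 [284.8 195.7] [ 0.5539 -0.0524  0.0485]
top seat_a 0.61 [263.6 199.3] [0.5421 0.019  0.0485]
top seat_a 0.54 [308.7 193.1] [ 0.5623 -0.1327  0.0485]
top seat_a 0.36 [286.6 195.5] [ 0.5545 -0.0584  0.0485]
top tip_a 0.6 [309.5 196.7] [ 0.5484 -0.131   0.09  ]
top tip_a 0.53 [257.5 195.1] [0.5544 0.0387 0.09  ]
top tip_a 0.35 [282.4 201. ] [ 0.5347 -0.0425  0.09  ]
top beaker 0.68 [358.4 214.6] [ 0.4894 -0.309   0.    ]
top beaker 0.28 [284.5 198. ] [ 0.5481 -0.0535  0.    ]
top reagent 0.75 [196.9 149.1] [0.7204 0.2513 0.    ]
```

View pics/scene0b.png

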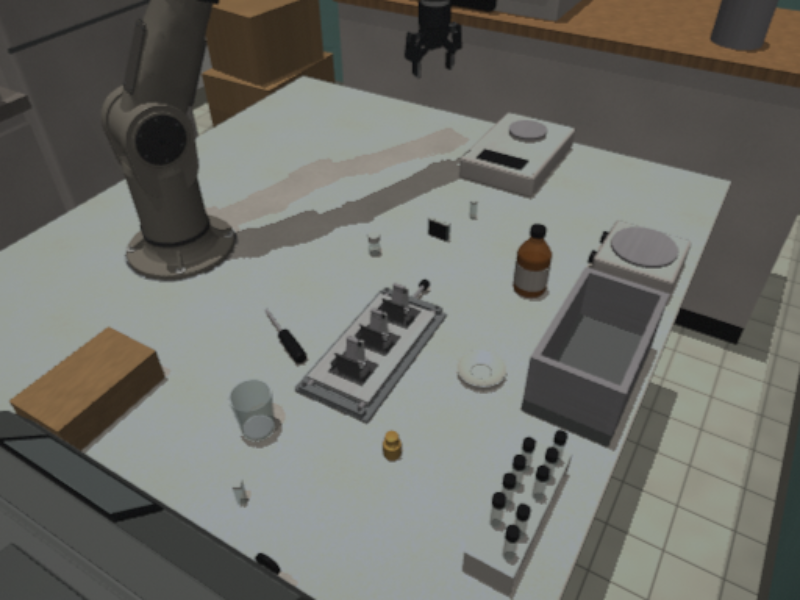

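View pics/top0b.png

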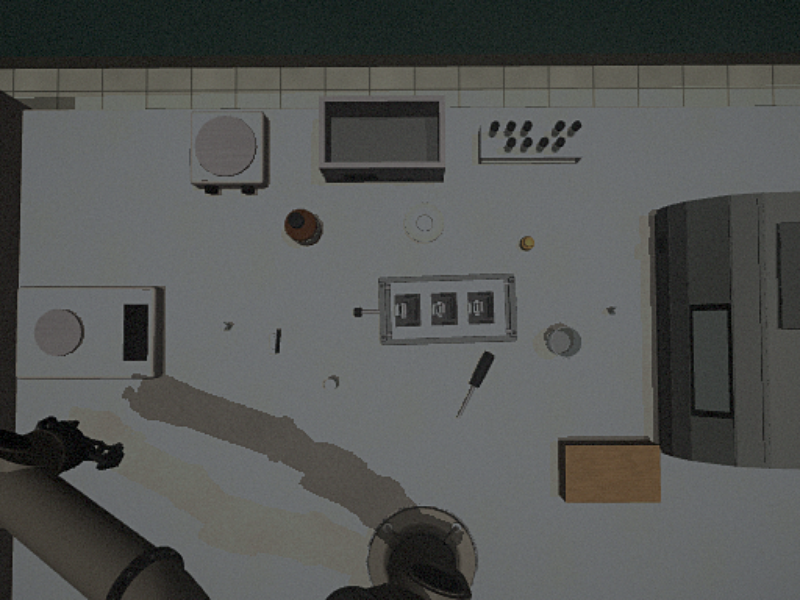

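Emit:
{"method": "jog_arm", "body": {"plan": [{"x": -0.9, "y": -0.6, "z": -0.3}, {"x": -0.9, "y": -0.6, "z": -0.3}, {"x": -0.9, "y": -0.6, "z": -0.3, "wz": 0.35}, {"x": -0.9, "y": -0.6, "z": -0.3, "wz": 0.35}, {"x": -0.9, "y": -0.6, "z": -0.3, "wz": 0.35}, {"x": -0.9, "y": -0.6, "z": -0.3, "wz": 0.35}, {"x": -0.9, "y": -0.6, "z": -0.3, "wz": 0.35}, {"x": -0.9, "y": -0.6, "z": -0.3, "wz": 0.35}, {"x": -0.9, "y": -0.6, "z": -0.3, "wz": 0.35}, {"x": -0.9, "y": -0.6, "z": -0.3, "wz": 0.35}, {"x": -0.9, "y": -0.6, "z": -0.3, "wz": 0.35}, {"x": -0.9, "y": -0.6, "z": -0.3, "wz": 0.35}]}}

```text
invalid input at $.plan[0]: expected keys x, y, z, wx, wy, wz
```

```bash
cat > look.py <<'E'
import sys
from h import *
name=sys.argv[1]
H={"carrier":0,"cell_center":.0225,"cell":0,"seat_a":.0485,"tip_a":.09}
o=monitor.get_obs();print({k:np.round(o[k],4).tolist() for k in("t","q","eef_pos","tool_rot","contact_force","gripper_width")})
cal=cams.get_calibration("wrist");im=cams.read_camera("wrist")
np.savez(f"pics/{name}.npz",im=im,E=cal["extrinsics"],k=[cal[k] for k in("fx","fy","cx","cy")])
for n in sys.argv[2:]:
    for d in finder.place_of("wrist",n)[:4]:
        print(n,round(d["confidence"],2),np.round(d["location"],1),np.round(px2w(cal,d["location"],H[n]),4))
cv2.imwrite(f"pics/{name}.png",cv2.resize(im[:,:,::-1],(800,600)))
E
python3 look.py w1 cell_center cell
```

```text
{'t': 0.8, 'q': [-1.2101, 0.477, 0.0224, 1.5554, -0.0115, 1.1093, -0.0831], 'eef_pos': [0.305, 0.6022, 0.2313], 'tool_rot': [-0.0, 0.2323, 0.9727, 0.0001], 'contact_force': [-0.1428, -0.3613, 0.3606], 'gripper_width': 1.0008}
```

View pics/w1.png

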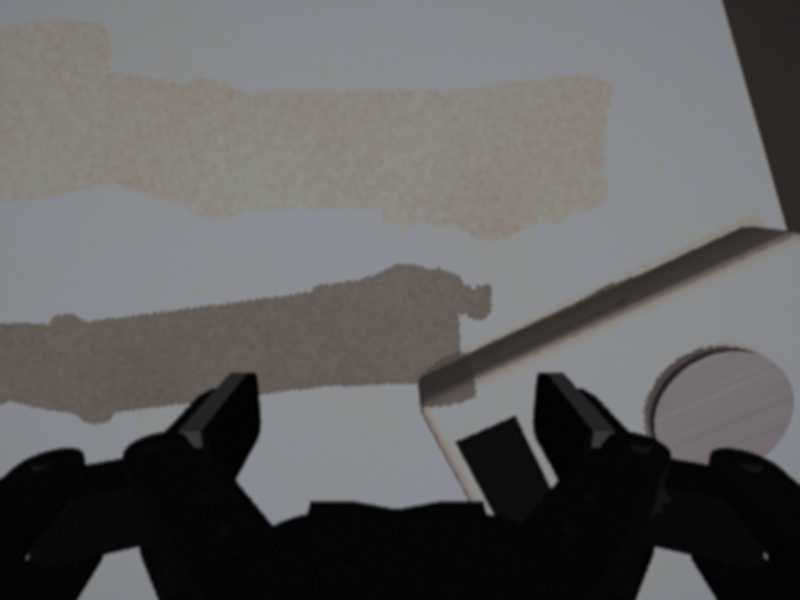

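The picture shows only the start area (shadows, the balance bottom right), because the move was refused: every key must be given.

Emit:
{"method": "jog_arm", "body": {"plan": [{"x": -0.9, "y": -0.6, "z": -0.3, "wx": 0, "wy": 0, "wz": 0}, {"x": -0.9, "y": -0.6, "z": -0.3, "wx": 0, "wy": 0, "wz": 0.35}, {"x": -0.9, "y": -0.6, "z": -0.3, "wx": 0, "wy": 0, "wz": 0.35}, {"x": -0.9, "y": -0.6, "z": -0.3, "wx": 0, "wy": 0, "wz": 0.35}, {"x": -0.9, "y": -0.6, "z": -0.3, "wx": 0, "wy": 0, "wz": 0.35}, {"x": -0.9, "y": -0.6, "z": -0.3, "wx": 0, "wy": 0, "wz": 0.35}, {"x": -0.9, "y": -0.6, "z": -0.3, "wx": 0, "wy": 0, "wz": 0.35}, {"x": -0.9, "y": -0.6, "z": -0.3, "wx": 0, "wy": 0, "wz": 0.35}, {"x": -0.9, "y": -0.6, "z": -0.3, "wx": 0, "wy": 0, "wz": 0.35}, {"x": -0.9, "y": -0.6, "z": -0.3, "wx": 0, "wy": 0, "wz": 0.35}, {"x": -0.9, "y": -0.6, "z": -0.3, "wx": 0, "wy": 0, "wz": 0.35}, {"x": -0.9, "y": -0.6, "z": -0.3, "wx": 0, "wy": 0, "wz": 0.35}]}}

```text
t: 1.95
eef_pos: [0.4113, 0.4139, 0.2914]
tool_rot: [-0.0, 0.705, 0.709, 0.0]
contact_force: [-0.1, -0.0, -0.4]
gripper_width: 1.0
```

```bash
python3 look.py w2 cell_center cell; python3 -c "
from h import *
c=cams.get_calibration('wrist');print(c['fx'],np.round(c['extrinsics'],3))"
```

```text
{'t': 1.95, 'q': [-1.116, 0.2767, 0.2744, 1.7241, -0.0811, 1.1517, -0.8128], 'eef_pos': [0.4113, 0.4139, 0.2914], 'tool_rot': [-0.0, 0.7051, 0.7091, 0.0001], 'contact_force': [-0.1398, -0.0338, -0.3533], 'gripper_width': 1.0004}
cell_center 0.64 [298.2 228.8] [0.4786 0.3174 0.0225]
cell 0.95 [296.4 218.9] [0.4787 0.3251 0.    ]
291.869520301229 [[ 1.     0.006  0.001 -0.413]
 [ 0.005 -0.966  0.257  0.35 ]
 [ 0.003 -0.257 -0.966  0.541]
 [ 0.     0.     0.     1.   ]]
```

Emit:
{"method": "jog_arm", "body": {"plan": [{"x": -1, "y": 0.25, "z": 0, "wx": 0, "wy": 0, "wz": 0}, {"x": -1, "y": 0.25, "z": 0, "wx": 0, "wy": 0, "wz": 0}, {"x": -1, "y": 0.25, "z": 0, "wx": 0, "wy": 0, "wz": 0}, {"x": -1, "y": 0.25, "z": 0, "wx": 0, "wy": 0, "wz": 0}, {"x": -1, "y": 0.25, "z": 0, "wx": 0, "wy": 0, "wz": 0}]}}

```text
t: 2.52
eef_pos: [0.4625, 0.2117, 0.2915]
tool_rot: [-0.0, 0.705, 0.709, 0.0]
contact_force: [0.9, -0.5, 0.2]
gripper_width: 1.004
```

Emit:
{"method": "jog_arm", "body": {"plan": [{"x": -1, "y": 0.25, "z": 0, "wx": 0, "wy": 0, "wz": 0}, {"x": -1, "y": 0.25, "z": 0, "wx": 0, "wy": 0, "wz": 0}, {"x": -1, "y": 0.25, "z": 0, "wx": 0, "wy": 0, "wz": 0}, {"x": -1, "y": 0.25, "z": 0, "wx": 0, "wy": 0, "wz": 0}, {"x": -1, "y": 0.25, "z": 0, "wx": 0, "wy": 0, "wz": 0}]}}

```text
t: 2.93
eef_pos: [0.5138, 0.0102, 0.2918]
tool_rot: [0.0, 0.704, 0.71, 0.001]
contact_force: [-0.2, 0.1, 0.1]
gripper_width: 1.0
```

Emit:
{"method": "jog_arm", "body": {"plan": [{"x": -0.6, "y": 0.17, "z": 0, "wx": 0, "wy": 0, "wz": 0}, {"x": -0.6, "y": 0.17, "z": 0, "wx": 0, "wy": 0, "wz": 0}, {"x": -0.6, "y": 0.17, "z": 0, "wx": 0, "wy": 0, "wz": 0}, {"x": -0.6, "y": 0.17, "z": 0, "wx": 0, "wy": 0, "wz": 0}, {"x": -0.6, "y": 0.17, "z": 0, "wx": 0, "wy": 0, "wz": 0}, {"x": -0.6, "y": 0.17, "z": 0, "wx": 0, "wy": 0, "wz": 0}]}}

```text
t: 3.43
eef_pos: [0.5487, -0.1093, 0.2915]
tool_rot: [-0.0, 0.704, 0.71, 0.001]
contact_force: [0.7, 0.2, 0.2]
gripper_width: 1.002
```

```bash
python3 look.py w3 carrier seat_a tip_a
```

```text
{'t': 3.4333, 'q': [-0.4166, 0.257, 0.6152, 1.7948, -0.1636, 1.1401, 0.2602], 'eef_pos': [0.5487, -0.1093, 0.2915], 'tool_rot': [-0.0002, 0.7041, 0.7101, 0.0007], 'contact_force': [0.7049, 0.231, 0.2281], 'gripper_width': 1.0018}
carrier 0.64 [254.5 180. ] [ 0.5501 -0.1358  0.    ]
seat_a 0.93 [252.  61.] [0.5452 0.0223 0.0485]
seat_a 0.93 [254.6 130.2] [ 0.5492 -0.06    0.0485]
seat_a 0.79 [254.1 188. ] [ 0.5493 -0.1366  0.0485]
seat_a 0.4 [253.9  66.8] [0.5476 0.0158 0.0485]
tip_a 0.71 [252.4  44.4] [0.5457 0.0316 0.09  ]
tip_a 0.62 [254.  118.4] [ 0.5482 -0.0451  0.09  ]
tip_a 0.5 [257.5 184.8] [ 0.5532 -0.1226  0.09  ]
```

View pics/w3.png

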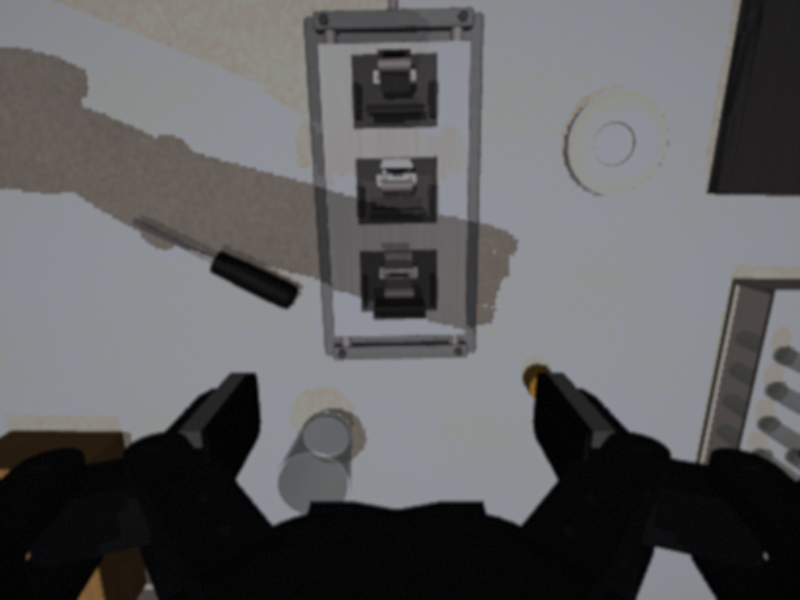

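The view from above the changer shows the three places at (396,88), (398,188), (399,283) and the base corners at (306,17), (483,12), (474,355), (328,357). The beaker is at (320,460).

```bash
cat > fit.py <<'E'
from h import *
from scipy.optimize import least_squares
f=np.load("pics/w3.npz");cal=dict(zip(("fx","fy","cx","cy"),f["k"]));cal["extrinsics"]=f["E"]
s=512/800
P=np.array([(306,17),(483,12),(474,355),(328,357)])*s
C=[(-.075,.15),(.075,.15),(.075,-.15),(-.075,-.15)]
L=[[252,61],[254.6,130.2],[254.1,188]];T=[[252.4,44.4],[254,118.4],[257.5,184.8]]
def W(p,x,y,z):
    c,sn=np.cos(p[2]),np.sin(p[2]);return [p[0]+c*x-sn*y,p[1]+sn*x+c*y,z]
def res(p,full=0):
    r=[w2px(cal,W(p,*c,p[3]))-q for c,q in zip(C,P)]
    r+=[w2px(cal,W(p,0,y,.0485))-q for y,q in zip((.08,0,-.08),L)]
    r+=[w2px(cal,W(p,0,y+.013,.09))-q for y,q in zip((.08,0,-.08),T)]
    return np.ravel(r)
r=least_squares(res,[.545,-.06,0,.012],loss="soft_l1");print(np.round(r.x,4));print(np.round(r.fun.reshape(-1,2),1))
p=r.x
for y in(.08,0,-.08):print("seat",np.round(W(p,0,y,.0485),4),"tip",np.round(W(p,0,y+.013,.09),4))
E
python3 fit.py
```

```text
[ 0.5489 -0.0587  0.0327  0.0069]
[[-2.2 -0.1]
 [ 0.4  0.2]
 [ 1.2 -1.6]
 [-1.6 -0.7]
 [ 0.8  1. ]
 [-0.3 -1. ]
 [ 1.6  1.5]
 [ 0.1 -2.7]
 [ 0.2  0.5]
 [-1.8  2.4]]
seat [0.5463 0.0212 0.0485] tip [0.5458 0.0342 0.09  ]
seat [ 0.5489 -0.0587  0.0485] tip [ 0.5484 -0.0457  0.09  ]
seat [ 0.5515 -0.1387  0.0485] tip [ 0.5511 -0.1257  0.09  ]
```

Emit:
{"method": "jog_arm", "body": {"hand": -1, "grip_force": 20, "plan": [{"x": 0.59, "y": -0.005, "z": 0, "wx": 0, "wy": 0, "wz": -0.008}, {"x": 0.59, "y": -0.005, "z": 0, "wx": 0, "wy": 0, "wz": -0.008}, {"x": 0.59, "y": -0.005, "z": 0, "wx": 0, "wy": 0, "wz": -0.008}, {"x": 0.59, "y": -0.005, "z": 0.2, "wx": 0, "wy": 0, "wz": -0.008}, {"x": 0.59, "y": -0.005, "z": 0.4, "wx": 0, "wy": 0, "wz": -0.008}, {"x": 0.59, "y": -0.005, "z": 0.6, "wx": 0, "wy": 0, "wz": -0.008}, {"x": 0.59, "y": -0.005, "z": 0.7, "wx": 0, "wy": 0, "wz": -0.008}, {"x": 0.59, "y": -0.005, "z": 0.8, "wx": 0, "wy": 0, "wz": -0.008}, {"x": 0.59, "y": -0.005, "z": 0.9, "wx": 0, "wy": 0, "wz": -0.008}, {"x": 0.59, "y": -0.005, "z": 1, "wx": 0, "wy": 0, "wz": -0.008}, {"x": 0.59, "y": -0.005, "z": 1, "wx": 0, "wy": 0, "wz": -0.008}]}}

```text
t: 4.55
eef_pos: [0.544, 0.0119, 0.0887]
tool_rot: [-0.002, 0.693, 0.721, -0.001]
contact_force: [-1.4, -0.1, 0.5]
gripper_width: 0.001
```

```bash
python3 look.py w4 tip_a seat_a
```

```text
{'t': 4.55, 'q': [-0.4886, 0.4853, 0.4522, 2.0093, -0.3168, 0.7195, 0.1988], 'eef_pos': [0.544, 0.0119, 0.0887], 'tool_rot': [-0.0022, 0.6932, 0.7207, -0.0013], 'contact_force': [-1.3637, -0.0999, 0.4635], 'gripper_width': 0.0008}
tip_a 0.74 [260.6 205.1] [0.5459 0.0346 0.09  ]
seat_a 0.9 [257.8 202.7] [0.5454 0.0236 0.0485]
seat_a 0.79 [257.6 310.6] [ 0.5488 -0.0576  0.0485]
```

View pics/w4.png

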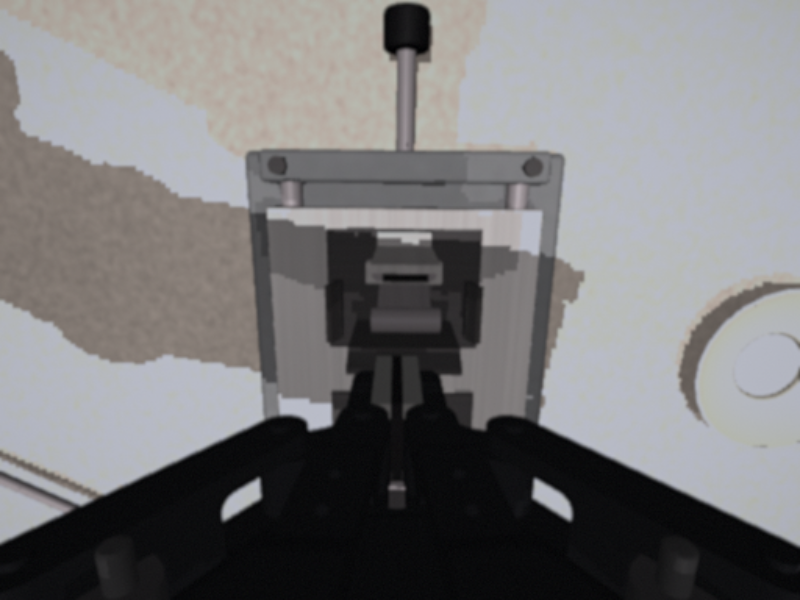

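The roll of the pull-rod leaf shows at (406,320), with the shut fingertips just before it at (397,365), nearly in line.

Emit:
{"method": "jog_arm", "body": {"plan": [{"x": 0, "y": 0.01, "z": 0.018, "wx": 0, "wy": 0, "wz": 0}, {"x": 0, "y": 0.01, "z": 0.018, "wx": 0, "wy": 0, "wz": 0}, {"x": 0, "y": 0.01, "z": 0.018, "wx": 0, "wy": 0, "wz": 0}]}}

```text
t: 4.95
eef_pos: [0.5499, 0.0115, 0.09]
tool_rot: [0.0, 0.694, 0.72, 0.002]
contact_force: [-0.7, -0.1, 0.1]
gripper_width: 0.001
```

Emit:
{"method": "jog_arm", "body": {"plan": [{"x": 0.02, "y": 0, "z": 0, "wx": 0, "wy": 0, "wz": 0}, {"x": 0.04, "y": 0, "z": 0, "wx": 0, "wy": 0, "wz": 0}, {"x": 0.06, "y": 0, "z": 0, "wx": 0, "wy": 0, "wz": 0}, {"x": 0.08, "y": 0, "z": 0, "wx": 0, "wy": 0, "wz": 0}, {"x": 0.09, "y": 0, "z": 0, "wx": 0, "wy": 0, "wz": 0}, {"x": 0.09, "y": 0, "z": 0, "wx": 0, "wy": 0, "wz": 0}, {"x": 0.09, "y": 0, "z": 0, "wx": 0, "wy": 0, "wz": 0}]}}

```text
t: 5.53
eef_pos: [0.5495, 0.0289, 0.0902]
tool_rot: [0.001, 0.694, 0.72, 0.002]
contact_force: [1.2, -3.3, 2.0]
gripper_width: -0.003
```

Emit:
{"method": "jog_arm", "body": {"plan": [{"x": -0.08, "y": 0, "z": 0, "wx": 0, "wy": 0, "wz": 0}, {"x": -0.08, "y": -0.018, "z": 0.01, "wx": 0, "wy": 0, "wz": 0}, {"x": -0.08, "y": -0.018, "z": 0.025, "wx": 0, "wy": 0, "wz": 0}, {"x": -0.08, "y": -0.018, "z": 0.025, "wx": 0, "wy": 0, "wz": 0}, {"x": -0.08, "y": -0.018, "z": 0.025, "wx": 0, "wy": 0, "wz": 0}, {"x": -0.08, "y": -0.018, "z": 0.025, "wx": 0, "wy": 0, "wz": 0}]}}

```text
t: 6.03
eef_pos: [0.5464, 0.0137, 0.085]
tool_rot: [0.001, 0.693, 0.72, 0.002]
contact_force: [0.2, -1.0, -0.7]
gripper_width: -0.003
```

Emit:
{"method": "jog_arm", "body": {"plan": [{"x": 0.02, "y": 0, "z": 0, "wx": 0, "wy": 0, "wz": 0}, {"x": 0.04, "y": 0, "z": 0, "wx": 0, "wy": 0, "wz": 0}, {"x": 0.06, "y": 0, "z": 0, "wx": 0, "wy": 0, "wz": 0}, {"x": 0.08, "y": 0, "z": 0, "wx": 0, "wy": 0, "wz": 0}, {"x": 0.08, "y": 0, "z": 0, "wx": 0, "wy": 0, "wz": 0}, {"x": 0.08, "y": 0, "z": 0, "wx": 0, "wy": 0, "wz": 0}, {"x": 0.08, "y": 0, "z": 0, "wx": 0, "wy": 0, "wz": 0}]}}

```text
t: 6.62
eef_pos: [0.5458, 0.0286, 0.0849]
tool_rot: [0.001, 0.694, 0.72, 0.002]
contact_force: [1.7, -4.9, -2.8]
gripper_width: 0.002
```

Emit:
{"method": "jog_arm", "body": {"plan": [{"x": 0.01, "y": 0, "z": 0, "wx": 0, "wy": 0, "wz": 0}, {"x": 0.02, "y": 0, "z": 0, "wx": 0, "wy": 0, "wz": 0}, {"x": 0.025, "y": 0, "z": 0, "wx": 0, "wy": 0, "wz": 0}, {"x": 0.025, "y": 0, "z": 0, "wx": 0, "wy": 0, "wz": 0}]}}

```text
t: 6.95
eef_pos: [0.5455, 0.0319, 0.0846]
tool_rot: [0.002, 0.694, 0.72, 0.001]
contact_force: [2.0, -6.5, -3.9]
gripper_width: -0.001
```

Emit:
{"method": "jog_arm", "body": {"plan": [{"x": 0.005, "y": 0, "z": 0, "wx": 0, "wy": 0, "wz": 0}, {"x": 0.005, "y": 0, "z": 0, "wx": 0, "wy": 0, "wz": 0}, {"x": 0.005, "y": 0, "z": 0, "wx": 0, "wy": 0, "wz": 0}]}}

```text
t: 7.2
eef_pos: [0.5456, 0.0312, 0.0846]
tool_rot: [0.003, 0.695, 0.719, 0.0]
contact_force: [1.2, -5.9, -2.0]
gripper_width: -0.004
```

Emit:
{"method": "jog_arm", "body": {"plan": [{"x": 0.015, "y": 0, "z": 0, "wx": 0, "wy": 0, "wz": 0}, {"x": 0.02, "y": 0, "z": 0, "wx": 0, "wy": 0, "wz": 0}, {"x": 0.02, "y": 0, "z": 0, "wx": 0, "wy": 0, "wz": 0}]}}

```text
t: 7.45
eef_pos: [0.5455, 0.0332, 0.0844]
tool_rot: [0.004, 0.695, 0.719, -0.0]
contact_force: [1.6, -8.2, -2.8]
gripper_width: 0.003
```

Emit:
{"method": "jog_arm", "body": {"plan": [{"x": 0.01, "y": 0, "z": 0, "wx": 0, "wy": 0, "wz": 0}, {"x": 0.015, "y": 0, "z": 0, "wx": 0, "wy": 0, "wz": 0}, {"x": 0.015, "y": 0, "z": 0, "wx": 0, "wy": 0, "wz": 0}]}}

```text
t: 7.7
eef_pos: [0.5455, 0.034, 0.0843]
tool_rot: [0.005, 0.696, 0.718, -0.001]
contact_force: [0.8, -7.8, -3.2]
gripper_width: 0.001
```

Emit:
{"method": "jog_arm", "body": {"plan": [{"x": 0.015, "y": 0, "z": 0, "wx": 0, "wy": 0, "wz": 0}, {"x": 0.02, "y": 0, "z": 0, "wx": 0, "wy": 0, "wz": 0}, {"x": 0.02, "y": 0, "z": 0, "wx": 0, "wy": 0, "wz": 0}]}}

```text
t: 7.95
eef_pos: [0.5454, 0.0354, 0.0841]
tool_rot: [0.006, 0.696, 0.718, -0.002]
contact_force: [0.7, -8.7, -3.6]
gripper_width: 0.0
```

```bash
python3 look.py w5 tip_a
```

```text
{'t': 7.95, 'q': [-0.5438, 0.4936, 0.4586, 2.0137, -0.3134, 0.6988, 0.1384], 'eef_pos': [0.5454, 0.0354, 0.0841], 'tool_rot': [0.0058, 0.6965, 0.7175, -0.0021], 'contact_force': [0.7444, -8.7258, -3.6397], 'gripper_width': 0.0001}
tip_a 0.67 [255.3 219.9] [0.545  0.0518 0.09  ]
```

View pics/w5.png

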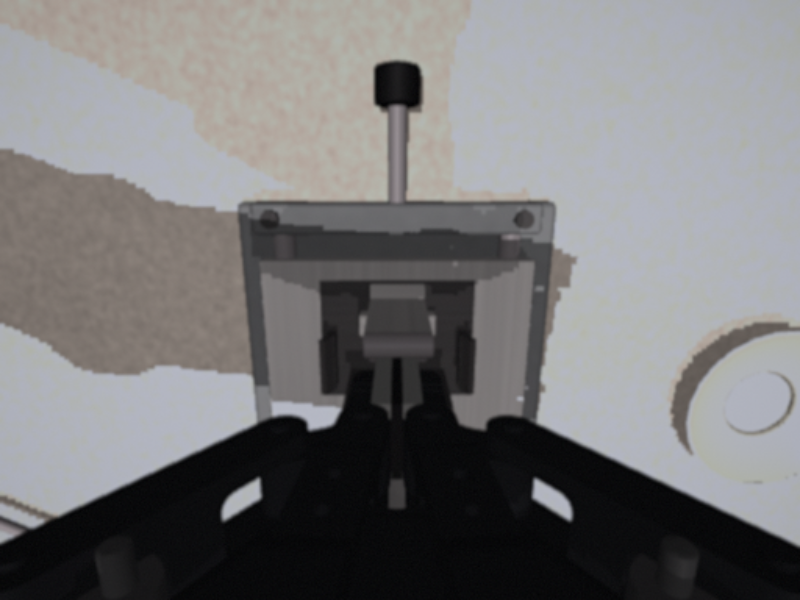

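The roll is now bent back to about (398,345), just over the bracket, so the leaf is close to the stop. I'll push a little further to feel the stop itself.

Emit:
{"method": "jog_arm", "body": {"plan": [{"x": 0.015, "y": 0, "z": 0, "wx": 0, "wy": 0, "wz": 0}, {"x": 0.02, "y": 0, "z": 0, "wx": 0, "wy": 0, "wz": 0}, {"x": 0.02, "y": 0, "z": 0, "wx": 0, "wy": 0, "wz": 0}]}}

```text
t: 8.3
eef_pos: [0.5454, 0.0355, 0.084]
tool_rot: [0.007, 0.698, 0.716, -0.003]
contact_force: [1.4, -10.9, -2.6]
gripper_width: 0.004
```

Emit:
{"method": "jog_arm", "body": {"plan": [{"x": 0.015, "y": 0, "z": 0, "wx": 0, "wy": 0, "wz": 0}, {"x": 0.02, "y": 0, "z": 0, "wx": 0, "wy": 0, "wz": 0}, {"x": 0.02, "y": 0, "z": 0, "wx": 0, "wy": 0, "wz": 0}]}}

```text
t: 8.55
eef_pos: [0.5454, 0.0355, 0.084]
tool_rot: [0.009, 0.699, 0.715, -0.005]
contact_force: [1.7, -10.8, -1.2]
gripper_width: 0.003
```

Emit:
{"method": "jog_arm", "body": {"plan": [{"x": -0.05, "y": 0, "z": 0, "wx": 0, "wy": 0, "wz": 0}, {"x": -0.12, "y": 0, "z": -0.02, "wx": 0.0017, "wy": 0.0064, "wz": -0.003}, {"x": -0.15, "y": 0.002, "z": -0.2, "wx": 0.0017, "wy": 0.0064, "wz": -0.003}, {"x": -0.25, "y": 0.004, "z": -0.25, "wx": 0.0017, "wy": 0.0064, "wz": -0.003}, {"x": -0.4, "y": 0.004, "z": -0.25, "wx": 0.0017, "wy": 0.0064, "wz": -0.003}, {"x": -0.51, "y": 0.004, "z": -0.25, "wx": 0.0017, "wy": 0.0064, "wz": -0.003}, {"x": -0.51, "y": 0.004, "z": -0.25, "wx": 0.0017, "wy": 0.0064, "wz": -0.003}, {"x": -0.51, "y": 0.004, "z": -0.15, "wx": 0.0017, "wy": 0.0064, "wz": -0.003}, {"x": -0.51, "y": 0.004, "z": -0.05, "wx": 0.0017, "wy": 0.0064, "wz": -0.003}, {"x": -0.51, "y": 0.004, "z": 0, "wx": 0.0017, "wy": 0.0064, "wz": -0.003}, {"x": -0.51, "y": 0.004, "z": 0, "wx": 0.0017, "wy": 0.0064, "wz": -0.003}, {"x": -0.51, "y": 0.004, "z": 0, "wx": 0.0017, "wy": 0.0064, "wz": -0.003}]}}

```text
t: 9.55
eef_pos: [0.5484, -0.0658, 0.0858]
tool_rot: [-0.001, 0.695, 0.719, 0.0]
contact_force: [0.2, -0.8, 0.1]
gripper_width: 0.0
```

Emit:
{"method": "jog_arm", "body": {"plan": [{"x": 0.02, "y": 0, "z": 0.002, "wx": 0, "wy": 0, "wz": 0}, {"x": 0.04, "y": 0, "z": 0.005, "wx": 0, "wy": 0, "wz": 0}, {"x": 0.06, "y": 0, "z": 0.005, "wx": 0, "wy": 0, "wz": 0}, {"x": 0.08, "y": 0, "z": 0.005, "wx": 0, "wy": 0, "wz": 0}, {"x": 0.09, "y": 0, "z": 0.005, "wx": 0, "wy": 0, "wz": 0}, {"x": 0.09, "y": 0, "z": 0.005, "wx": 0, "wy": 0, "wz": 0}, {"x": 0.09, "y": 0, "z": 0.005, "wx": 0, "wy": 0, "wz": 0}]}}

```text
t: 10.13
eef_pos: [0.5482, -0.048, 0.0852]
tool_rot: [-0.0, 0.695, 0.719, 0.0]
contact_force: [1.1, -2.1, 0.0]
gripper_width: 0.002
```

Emit:
{"method": "jog_arm", "body": {"plan": [{"x": 0.01, "y": 0, "z": 0, "wx": 0, "wy": 0, "wz": 0}, {"x": 0.015, "y": 0, "z": 0, "wx": 0, "wy": 0, "wz": 0}, {"x": 0.015, "y": 0, "z": 0, "wx": 0, "wy": 0, "wz": 0}]}}

```text
t: 10.38
eef_pos: [0.548, -0.0451, 0.0851]
tool_rot: [-0.0, 0.695, 0.719, 0.0]
contact_force: [0.0, -2.9, -0.9]
gripper_width: -0.006
```

Emit:
{"method": "jog_arm", "body": {"plan": [{"x": 0.01, "y": 0, "z": 0, "wx": 0, "wy": 0, "wz": 0}, {"x": 0.01, "y": 0, "z": 0, "wx": 0, "wy": 0, "wz": 0}, {"x": 0.01, "y": 0, "z": 0, "wx": 0, "wy": 0, "wz": 0}]}}

```text
t: 10.63
eef_pos: [0.5479, -0.0444, 0.0851]
tool_rot: [0.001, 0.696, 0.718, -0.0]
contact_force: [2.3, -4.9, -0.9]
gripper_width: 0.005
```

Tired, and close to the stop. I'll press a little more to confirm the stop.

Emit:
{"method": "jog_arm", "body": {"plan": [{"x": 0.01, "y": 0, "z": 0, "wx": 0, "wy": 0, "wz": 0}, {"x": 0.012, "y": 0, "z": 0, "wx": 0, "wy": 0, "wz": 0}, {"x": 0.012, "y": 0, "z": 0, "wx": 0, "wy": 0, "wz": 0}]}}

```text
t: 10.88
eef_pos: [0.5479, -0.0442, 0.0851]
tool_rot: [0.002, 0.696, 0.718, -0.001]
contact_force: [2.0, -7.5, -1.6]
gripper_width: 0.002
```

Emit:
{"method": "jog_arm", "body": {"plan": [{"x": 0.012, "y": 0, "z": 0, "wx": 0, "wy": 0, "wz": 0}, {"x": 0.015, "y": 0, "z": 0, "wx": 0, "wy": 0, "wz": 0}, {"x": 0.015, "y": 0, "z": 0, "wx": 0, "wy": 0, "wz": 0}]}}

```text
t: 11.13
eef_pos: [0.5478, -0.0441, 0.0852]
tool_rot: [0.003, 0.697, 0.717, -0.002]
contact_force: [1.7, -10.0, -3.1]
gripper_width: 0.002
```

Emit:
{"method": "jog_arm", "body": {"plan": [{"x": -0.05, "y": 0, "z": 0, "wx": 0, "wy": 0, "wz": 0}, {"x": -0.12, "y": 0, "z": -0.02, "wx": 0.0007, "wy": 0.0024, "wz": -0.001}, {"x": -0.15, "y": 0.002, "z": -0.2, "wx": 0.0007, "wy": 0.0024, "wz": -0.001}, {"x": -0.25, "y": 0.006, "z": -0.25, "wx": 0.0007, "wy": 0.0024, "wz": -0.001}, {"x": -0.4, "y": 0.006, "z": -0.25, "wx": 0.0007, "wy": 0.0024, "wz": -0.001}, {"x": -0.51, "y": 0.006, "z": -0.25, "wx": 0.0007, "wy": 0.0024, "wz": -0.001}, {"x": -0.51, "y": 0.006, "z": -0.25, "wx": 0.0007, "wy": 0.0024, "wz": -0.001}, {"x": -0.51, "y": 0.006, "z": -0.15, "wx": 0.0007, "wy": 0.0024, "wz": -0.001}, {"x": -0.51, "y": 0.006, "z": -0.05, "wx": 0.0007, "wy": 0.0024, "wz": -0.001}, {"x": -0.51, "y": 0.006, "z": 0.003, "wx": 0.0007, "wy": 0.0024, "wz": -0.001}, {"x": -0.51, "y": 0.006, "z": 0.003, "wx": 0.0007, "wy": 0.0024, "wz": -0.001}, {"x": -0.51, "y": 0.006, "z": 0.003, "wx": 0.0007, "wy": 0.0024, "wz": -0.001}]}}

```text
t: 12.13
eef_pos: [0.5515, -0.1455, 0.085]
tool_rot: [-0.001, 0.696, 0.718, -0.0]
contact_force: [0.7, 0.1, 1.3]
gripper_width: 0.001
```

Emit:
{"method": "jog_arm", "body": {"plan": [{"x": 0.02, "y": 0, "z": 0, "wx": 0, "wy": 0, "wz": 0}, {"x": 0.04, "y": 0, "z": 0, "wx": 0, "wy": 0, "wz": 0}, {"x": 0.06, "y": 0, "z": 0, "wx": 0, "wy": 0, "wz": 0}, {"x": 0.08, "y": 0, "z": 0, "wx": 0, "wy": 0, "wz": 0}, {"x": 0.09, "y": 0, "z": 0, "wx": 0, "wy": 0, "wz": 0}, {"x": 0.09, "y": 0, "z": 0, "wx": 0, "wy": 0, "wz": 0}, {"x": 0.09, "y": 0, "z": 0, "wx": 0, "wy": 0, "wz": 0}]}}

```text
t: 12.72
eef_pos: [0.5514, -0.1275, 0.0853]
tool_rot: [-0.001, 0.696, 0.718, -0.0]
contact_force: [-0.1, -1.9, 0.9]
gripper_width: -0.0
```

Emit:
{"method": "jog_arm", "body": {"plan": [{"x": 0.01, "y": 0, "z": 0, "wx": 0, "wy": 0, "wz": 0}, {"x": 0.015, "y": 0, "z": 0, "wx": 0, "wy": 0, "wz": 0}, {"x": 0.015, "y": 0, "z": 0, "wx": 0, "wy": 0, "wz": 0}]}}

```text
t: 12.97
eef_pos: [0.5512, -0.1246, 0.0853]
tool_rot: [-0.001, 0.696, 0.718, -0.0]
contact_force: [0.2, -1.1, -1.3]
gripper_width: -0.002
```

Emit:
{"method": "jog_arm", "body": {"plan": [{"x": 0.01, "y": 0, "z": 0, "wx": 0, "wy": 0, "wz": 0}, {"x": 0.01, "y": 0, "z": 0, "wx": 0, "wy": 0, "wz": 0}, {"x": 0.01, "y": 0, "z": 0, "wx": 0, "wy": 0, "wz": 0}]}}

```text
t: 13.22
eef_pos: [0.5512, -0.1243, 0.0854]
tool_rot: [0.0, 0.696, 0.718, -0.001]
contact_force: [1.3, -6.1, -2.5]
gripper_width: 0.001
```

Emit:
{"method": "jog_arm", "body": {"plan": [{"x": 0.01, "y": 0, "z": 0, "wx": 0, "wy": 0, "wz": 0}, {"x": 0.012, "y": 0, "z": 0, "wx": 0, "wy": 0, "wz": 0}, {"x": 0.012, "y": 0, "z": 0, "wx": 0, "wy": 0, "wz": 0}]}}

```text
t: 13.47
eef_pos: [0.5511, -0.1242, 0.0855]
tool_rot: [0.002, 0.697, 0.717, -0.001]
contact_force: [1.2, -7.5, -3.4]
gripper_width: -0.004
```

Emit:
{"method": "jog_arm", "body": {"plan": [{"x": -0.05, "y": 0, "z": 0, "wx": 0, "wy": 0, "wz": 0}, {"x": -0.11, "y": 0, "z": -0.05, "wx": 0, "wy": 0, "wz": 0}, {"x": -0.11, "y": 0, "z": -0.25, "wx": 0, "wy": 0.002, "wz": -0.001}, {"x": -0.1, "y": 0, "z": -0.45, "wx": 0, "wy": 0.002, "wz": -0.001}, {"x": 0.1, "y": -0.02, "z": -0.65, "wx": 0, "wy": 0.002, "wz": -0.001}, {"x": 0.3, "y": -0.04, "z": -0.8, "wx": 0, "wy": 0.002, "wz": -0.001}, {"x": 0.5, "y": -0.06, "z": -0.8, "wx": 0, "wy": 0.002, "wz": -0.001}, {"x": 0.7, "y": -0.08, "z": -0.8, "wx": 0, "wy": 0.002, "wz": -0.001}, {"x": 0.9, "y": -0.1, "z": -0.8, "wx": 0, "wy": 0.002, "wz": -0.001}, {"x": 1, "y": -0.12, "z": -0.8, "wx": 0, "wy": 0.002, "wz": -0.001}]}}

```text
t: 14.3
eef_pos: [0.521, 0.0782, 0.2462]
tool_rot: [-0.001, 0.695, 0.719, 0.002]
contact_force: [1.0, 0.8, -0.6]
gripper_width: -0.005
```

Emit:
{"method": "jog_arm", "body": {"hand": 1, "plan": [{"x": 0.9, "y": -0.12, "z": 0, "wx": 0, "wy": 0, "wz": 0}, {"x": 0.9, "y": -0.12, "z": 0, "wx": 0, "wy": 0, "wz": 0}, {"x": 0.9, "y": -0.12, "z": 0, "wx": 0, "wy": 0, "wz": 0}, {"x": 0.9, "y": -0.12, "z": 0, "wx": 0, "wy": 0, "wz": 0}, {"x": 0.9, "y": -0.12, "z": 0, "wx": 0, "wy": 0, "wz": 0}, {"x": 0.9, "y": -0.12, "z": 0, "wx": 0, "wy": 0, "wz": 0}]}}

```text
t: 14.8
eef_pos: [0.4893, 0.263, 0.2474]
tool_rot: [-0.002, 0.692, 0.722, 0.002]
contact_force: [0.1, 0.6, 0.1]
gripper_width: 0.848
```

```bash
python3 look.py w6 cell_center cell
```

```text
{'t': 14.8, 'q': [-0.9279, 0.2713, 0.3962, 1.8503, -0.1263, 1.04, -0.4395], 'eef_pos': [0.4893, 0.263, 0.2474], 'tool_rot': [-0.0021, 0.6923, 0.7216, 0.0024], 'contact_force': [0.0994, 0.5596, 0.1489], 'gripper_width': 0.8483}
cell_center 0.85 [245.7 128.5] [0.477  0.3159 0.0225]
cell 0.8 [248.3 124.6] [0.4797 0.3202 0.    ]
```

View pics/w6.png

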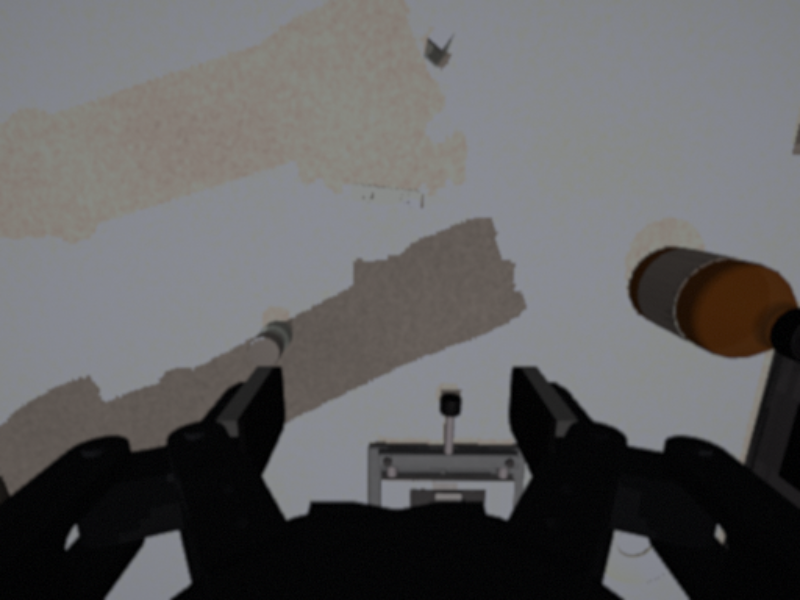

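The lid is almost the colour of the bench. Its edge shows at about (362–425, 183–205), with the short cell at (438,48), the weight at (272,340) and the bottle well to the right. I'll look from closer.

Emit:
{"method": "jog_arm", "body": {"hand": 1, "plan": [{"x": 0.278, "y": -0.044, "z": 0.2, "wx": 0, "wy": 0, "wz": 0}, {"x": 0.278, "y": -0.044, "z": 0.4, "wx": 0, "wy": 0, "wz": 0}, {"x": 0.278, "y": -0.044, "z": 0.485, "wx": 0, "wy": 0, "wz": 0}, {"x": 0.278, "y": -0.044, "z": 0.485, "wx": 0, "wy": 0, "wz": 0}, {"x": 0.278, "y": -0.044, "z": 0.485, "wx": 0, "wy": 0, "wz": 0}]}}

```text
t: 15.37
eef_pos: [0.4809, 0.3088, 0.1499]
tool_rot: [-0.001, 0.697, 0.717, -0.0]
contact_force: [0.1, -0.3, 0.5]
gripper_width: 1.003
```

```bash
python3 look.py w7 cell_center cell; python3 - <<'E'
import cv2,numpy as np
im=np.load("pics/w7.npz")["im"][90:290,140:380,::-1]
im=cv2.convertScaleAbs(im,alpha=1.8,beta=-40)
cv2.imwrite("pics/w7c.png",cv2.resize(im,(720,600),interpolation=cv2.INTER_CUBIC))
E
```

```text
{'t': 15.3667, 'q': [-0.9543, 0.4156, 0.3518, 1.9028, -0.1866, 0.8555, -0.4776], 'eef_pos': [0.4809, 0.3088, 0.1499], 'tool_rot': [-0.0005, 0.6966, 0.7175, -0.0003], 'contact_force': [0.1377, -0.2513, 0.4773], 'gripper_width': 1.0031}
cell_center 0.9 [254.8 176.9] [0.481  0.3199 0.0225]
cell 0.55 [253.7 171.8] [0.48   0.3206 0.    ]
```

View pics/w7c.png

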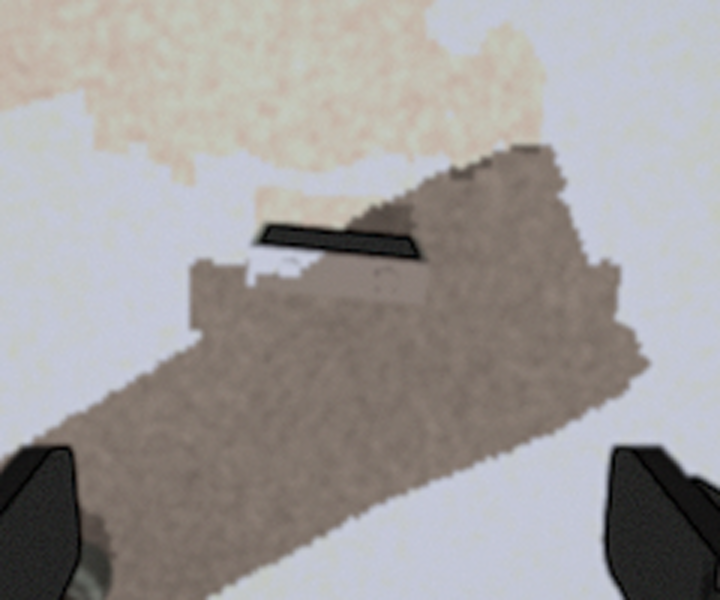

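The lid is clear here: corners at crop pixels (248,246), (427,260), (423,304), (248,285), black flank behind it, turned slightly to the tool.

```bash
python3 - <<'E'
from h import *
f=np.load("pics/w7.npz");cal=dict(zip(("fx","fy","cx","cy"),f["k"]));cal["extrinsics"]=f["E"]
W=[px2w(cal,(140+u/3,90+v/3),.045)[:2] for u,v in((248,246),(427,260),(423,304),(248,285))]
W=np.array(W);print(np.round(W,4),W.mean(0))
for a,b in((0,1),(3,2)):d=W[b]-W[a];print(np.hypot(*d),np.degrees(np.arctan2(d[1],d[0])))
for z,p in((.045,(265,228)),(.045,(412,238))):pass
a=px2w(cal,(140+265/3,90+228/3),.0);b=px2w(cal,(140+412/3,90+238/3),0);print(a,b,np.degrees(np.arctan2(b[1]-a[1],b[0]-a[0])))
E
```

```text
[[0.4531 0.3279]
 [0.5045 0.3254]
 [0.5041 0.3123]
 [0.4531 0.3164]] [0.47869368 0.32049876]
0.051451477974990965 -2.807231170280634
0.05108293614946096 -4.637342139803093
[0.45421799 0.32576273 0.        ] [0.50379926 0.32386309 0.        ] -2.1941396218978073
```

Emit:
{"method": "jog_arm", "body": {"plan": [{"x": 0.059, "y": -0.009, "z": 0.1, "wx": 0, "wy": 0, "wz": 0.026}, {"x": 0.059, "y": -0.009, "z": 0.25, "wx": 0, "wy": 0, "wz": 0.026}, {"x": 0.059, "y": -0.009, "z": 0.4, "wx": 0, "wy": 0, "wz": 0.026}, {"x": 0.059, "y": -0.009, "z": 0.5, "wx": 0, "wy": 0, "wz": 0.026}, {"x": 0.059, "y": -0.009, "z": 0.58, "wx": 0, "wy": 0, "wz": 0.026}, {"x": 0.059, "y": -0.009, "z": 0.64, "wx": 0, "wy": 0, "wz": 0.026}, {"x": 0.059, "y": -0.009, "z": 0.665, "wx": 0, "wy": 0, "wz": 0.026}, {"x": 0.059, "y": -0.009, "z": 0.665, "wx": 0, "wy": 0, "wz": 0.026}, {"x": 0.059, "y": -0.009, "z": 0.665, "wx": 0, "wy": 0, "wz": 0.026}]}}

```text
t: 16.27
eef_pos: [0.4827, 0.323, 0.0214]
tool_rot: [-0.0, 0.726, 0.688, 0.004]
contact_force: [0.1, -0.1, 0.4]
gripper_width: 1.0
```

```bash
python3 look.py w8 cell_center
```

```text
{'t': 16.2667, 'q': [-0.9142, 0.6153, 0.2866, 1.9515, -0.2932, 0.6057, -0.4896], 'eef_pos': [0.4827, 0.323, 0.0214], 'tool_rot': [-0.0003, 0.7258, 0.6879, 0.0044], 'contact_force': [0.1049, -0.0825, 0.414], 'gripper_width': 1.0004}
cell_center 0.94 [246.8 252.3] [0.4781 0.3197 0.0225]
```

View pics/w8.png

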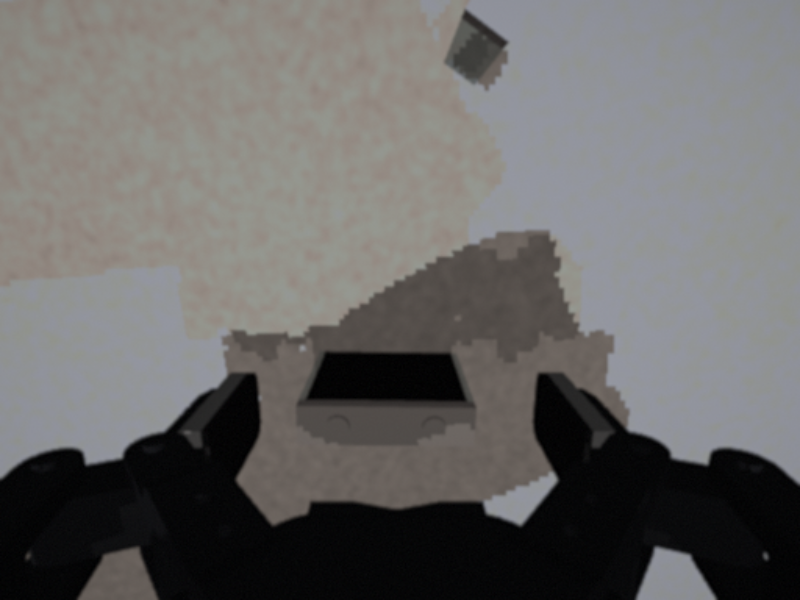

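The cell sits between the open jaws and lines up with them, about 4 mm left of centre: lid front edge from (298,405) to (474,408). I'll correct, then grip.

Emit:
{"method": "jog_arm", "body": {"plan": [{"x": -0.014, "y": -0.02, "z": 0.022, "wx": 0, "wy": 0, "wz": 0}, {"x": -0.014, "y": -0.02, "z": 0.022, "wx": 0, "wy": 0, "wz": 0}, {"x": -0.014, "y": -0.02, "z": 0.022, "wx": 0, "wy": 0, "wz": 0}, {"x": -0.014, "y": -0.02, "z": 0.022, "wx": 0, "wy": 0, "wz": 0}, {"x": -0.014, "y": -0.02, "z": 0.022, "wx": 0, "wy": 0, "wz": 0}]}}

```text
t: 16.78
eef_pos: [0.4786, 0.3208, 0.0172]
tool_rot: [-0.0, 0.726, 0.688, 0.005]
contact_force: [0.2, -0.0, -1.1]
gripper_width: 0.997
```

Emit:
{"method": "jog_arm", "body": {"hand": -1, "grip_force": 60, "plan": [{"x": 0, "y": 0, "z": 0, "wx": 0.0022, "wy": -0.0023, "wz": 0}, {"x": 0, "y": 0, "z": 0, "wx": 0.0022, "wy": -0.0023, "wz": 0}, {"x": 0, "y": 0, "z": 0, "wx": 0.0022, "wy": -0.0023, "wz": 0}, {"x": 0, "y": 0, "z": 0, "wx": 0.0022, "wy": -0.0023, "wz": 0}, {"x": 0, "y": 0, "z": 0, "wx": 0.0022, "wy": -0.0023, "wz": 0}, {"x": 0, "y": 0, "z": 0, "wx": 0.0022, "wy": -0.0023, "wz": 0}, {"x": 0, "y": 0, "z": 0, "wx": 0.0022, "wy": -0.0023, "wz": 0}]}}

```text
t: 17.37
eef_pos: [0.479, 0.3212, 0.0176]
tool_rot: [-0.0, 0.726, 0.688, 0.0]
contact_force: [0.1, 0.7, 5.2]
gripper_width: 0.594
```

Emit:
{"method": "jog_arm", "body": {"plan": [{"x": 0, "y": 0, "z": -0.1, "wx": 0, "wy": 0, "wz": 0}, {"x": 0, "y": 0, "z": -0.25, "wx": 0, "wy": 0, "wz": 0}, {"x": 0, "y": 0, "z": -0.45, "wx": 0, "wy": 0, "wz": 0}, {"x": 0, "y": 0, "z": -0.6, "wx": 0, "wy": 0, "wz": 0}, {"x": 0, "y": 0, "z": -0.6, "wx": 0, "wy": 0, "wz": 0}, {"x": 0, "y": 0, "z": -0.6, "wx": 0, "wy": 0, "wz": 0}]}}

```text
t: 17.87
eef_pos: [0.4797, 0.3216, 0.139]
tool_rot: [-0.0, 0.726, 0.688, 0.002]
contact_force: [-0.8, -0.1, -0.4]
gripper_width: 0.594
```

Emit:
{"method": "jog_arm", "body": {"plan": [{"x": -0.15, "y": 0.05, "z": 0, "wx": 0, "wy": 0, "wz": -0.01}, {"x": -0.35, "y": 0.1, "z": 0, "wx": 0, "wy": 0, "wz": -0.0275}, {"x": -0.55, "y": 0.16, "z": 0, "wx": 0, "wy": 0, "wz": -0.0275}, {"x": -0.75, "y": 0.22, "z": 0, "wx": 0, "wy": 0, "wz": -0.0275}, {"x": -0.95, "y": 0.28, "z": 0, "wx": 0, "wy": 0, "wz": -0.0275}, {"x": -1, "y": 0.3, "z": 0, "wx": 0, "wy": 0, "wz": -0.0275}, {"x": -1, "y": 0.3, "z": 0, "wx": 0, "wy": 0, "wz": -0.0275}, {"x": -1, "y": 0.3, "z": 0, "wx": 0, "wy": 0, "wz": -0.0275}]}}

```text
t: 18.53
eef_pos: [0.5281, 0.1179, 0.137]
tool_rot: [-0.001, 0.696, 0.718, 0.001]
contact_force: [-0.6, -0.2, 0.1]
gripper_width: 0.597
```

```bash
cat > to.py <<'E'
import sys
from h import *
from scipy.spatial.transform import Rotation as R
o=monitor.get_obs();q=o["tool_rot"];r=R.from_quat([q[1],q[2],q[3],q[0]])
a=(np.radians(90+float(sys.argv[4])))/2
des=R.from_quat([np.cos(a),np.sin(a),0,0])
d=r.inv().apply(np.array([float(v) for v in sys.argv[1:4]])-o["eef_pos"])
print(np.round(o["eef_pos"],4),"shift",np.round(d/.2,4),"turn",np.round((r.inv()*des).as_rotvec()/np.pi,4),o["t"])
E
python3 to.py .5463 .0223 .14 1.87
```

```text
[0.5281 0.1179 0.137 ] shift [-0.4808  0.0762 -0.0163] turn [-0.0001 -0.0007 -0.0004] 18.5333
```

Emit:
{"method": "jog_arm", "body": {"plan": [{"x": -0.15, "y": 0.025, "z": -0.016, "wx": 0, "wy": 0, "wz": 0}, {"x": -0.3, "y": 0.05, "z": -0.016, "wx": 0, "wy": 0, "wz": 0}, {"x": -0.42, "y": 0.07, "z": -0.016, "wx": 0, "wy": 0, "wz": 0}, {"x": -0.48, "y": 0.076, "z": -0.016, "wx": 0, "wy": 0, "wz": 0}, {"x": -0.48, "y": 0.076, "z": -0.016, "wx": 0, "wy": 0, "wz": 0}, {"x": -0.48, "y": 0.076, "z": -0.016, "wx": 0, "wy": 0, "wz": 0}, {"x": -0.48, "y": 0.076, "z": -0.016, "wx": 0, "wy": 0, "wz": 0}]}}

```text
t: 19.12
eef_pos: [0.5458, 0.0253, 0.1394]
tool_rot: [-0.002, 0.695, 0.719, 0.001]
contact_force: [-0.5, 0.0, -0.4]
gripper_width: 0.592
```

```bash
python3 to.py .5463 .0223 .14 1.87; python3 look.py w9 cell_center cell seat_a
```

```text
[0.5458 0.0253 0.1394] shift [-0.0148  0.002  -0.0031] turn [-0.0005 -0.0011  0.0007] 19.1167
{'t': 19.1167, 'q': [-0.4832, 0.3985, 0.4085, 1.9716, -0.2184, 0.8146, 0.0825], 'eef_pos': [0.5458, 0.0253, 0.1394], 'tool_rot': [-0.0018, 0.6947, 0.7193, 0.0006], 'contact_force': [-0.4685, 0.0263, -0.4344], 'gripper_width': 0.5918}
cell_center 0.83 [250.2 250.6] [ 0.5438 -0.0337  0.0225]
cell 0.57 [256.3 233.8] [ 0.5496 -0.0254  0.    ]
cell 0.39 [254.9 200.6] [0.5469 0.0102 0.    ]
cell 0.19 [253.1 251.1] [ 0.547 -0.045  0.   ]
seat_a 0.88 [254.2 203.1] [0.5457 0.0218 0.0485]
seat_a 0.66 [253.2 202.7] [0.5448 0.0221 0.0485]
seat_a 0.63 [252.7 286.8] [ 0.5471 -0.0567  0.0485]
```

View pics/w9.png

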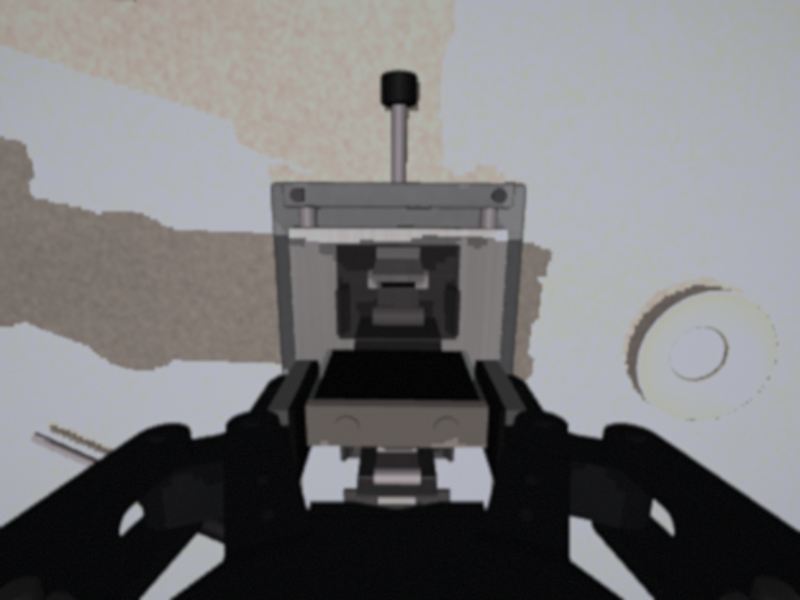

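The cell is held square between the jaws, lid corners about (307,402), (488,402), (487,445), (304,445). The pull-rod place is behind it, with cheeks at (343,310) and (452,310), parallel to the cell.

```bash
python3 - <<'E'
from h import *
f=np.load("pics/w9.npz");cal=dict(zip(("fx","fy","cx","cy"),f["k"]));cal["extrinsics"]=f["E"]
s=.64
for z in(.1668,):
    W=np.array([px2w(cal,(u*s,v*s),z)[:2] for u,v in((307,402),(488,402),(487,445),(304,445))]);print(np.round(W,4),W.mean(0))
# cheeks inner faces tops & others
for n,u,v,z in(("cheekL",352,310,.036),("cheekR",446,310,.036),("rollC",398,316,.09),("bracketL",368,277,.078),("bracketR",428,277,.078),("rodbase",399,184,.016),("knobtop",399,75,.016)):
    print(n,np.round(px2w(cal,(u*s,v*s),z),4))
E
```

```text
[[0.5202 0.0313]
 [0.5701 0.0331]
 [0.571  0.0197]
 [0.5192 0.0179]] [0.54512496 0.0254856 ]
cheekL [0.5204 0.0215 0.036 ]
cheekR [0.5729 0.0234 0.036 ]
rollC [0.5455 0.0346 0.09  ]
bracketL [0.5313 0.0491 0.078 ]
bracketR [0.5586 0.0501 0.078 ]
rodbase [0.5443 0.0905 0.016 ]
knobtop [0.5422 0.1466 0.016 ]
```

Emit:
{"method": "jog_arm", "body": {"plan": [{"x": -0.014, "y": 0.003, "z": 0.05, "wx": -0.0005, "wy": -0.001, "wz": 0}, {"x": -0.014, "y": 0.003, "z": 0.12, "wx": -0.0005, "wy": -0.001, "wz": 0}, {"x": -0.014, "y": 0.003, "z": 0.19, "wx": -0.0005, "wy": -0.001, "wz": 0}, {"x": -0.014, "y": 0.003, "z": 0.22, "wx": -0.0005, "wy": -0.001, "wz": 0}, {"x": -0.014, "y": 0.003, "z": 0.22, "wx": -0.0005, "wy": -0.001, "wz": 0}, {"x": -0.014, "y": 0.003, "z": 0.22, "wx": -0.0005, "wy": -0.001, "wz": 0}]}}

```text
t: 19.82
eef_pos: [0.5465, 0.0214, 0.0955]
tool_rot: [0.0, 0.695, 0.719, -0.0]
contact_force: [0.4, -0.7, -1.1]
gripper_width: 0.597
```

```bash
python3 to.py .5464 .0225 .07 1.87
```

```text
[0.5465 0.0214 0.0955] shift [ 0.0054 -0.0006  0.1273] turn [0.     0.0002 0.0004] 19.8167
```

Emit:
{"method": "jog_arm", "body": {"plan": [{"x": 0.006, "y": 0, "z": 0.02, "wx": 0, "wy": 0, "wz": 0}, {"x": 0.006, "y": 0, "z": 0.04, "wx": 0, "wy": 0, "wz": 0}, {"x": 0.006, "y": 0, "z": 0.06, "wx": 0, "wy": 0, "wz": 0}, {"x": 0.006, "y": 0, "z": 0.08, "wx": 0, "wy": 0, "wz": 0}, {"x": 0.006, "y": 0, "z": 0.1, "wx": 0, "wy": 0, "wz": 0}, {"x": 0.006, "y": 0, "z": 0.1, "wx": 0, "wy": 0, "wz": 0}]}}

```text
t: 20.32
eef_pos: [0.5473, 0.0226, 0.0753]
tool_rot: [0.001, 0.695, 0.719, 0.0]
contact_force: [2.6, -0.2, -2.8]
gripper_width: 0.595
```

```bash
python3 to.py .5464 .0225 .06 1.87
```

```text
[0.5473 0.0226 0.0753] shift [-0.0004 -0.0045  0.0765] turn [0.0005 0.0002 0.0005] 20.3167
```

Emit:
{"method": "jog_arm", "body": {"plan": [{"x": 0.003, "y": -0.003, "z": 0.015, "wx": 0, "wy": 0, "wz": 0}, {"x": 0.005, "y": -0.003, "z": 0.03, "wx": 0, "wy": 0, "wz": 0}, {"x": 0.006, "y": -0.003, "z": 0.045, "wx": 0, "wy": 0, "wz": 0}, {"x": 0.006, "y": -0.003, "z": 0.06, "wx": 0, "wy": 0, "wz": 0}, {"x": 0.006, "y": -0.003, "z": 0.06, "wx": 0, "wy": 0, "wz": 0}]}}

```text
t: 20.73
eef_pos: [0.5478, 0.0227, 0.0637]
tool_rot: [0.002, 0.695, 0.719, 0.001]
contact_force: [2.1, -2.7, 1.7]
gripper_width: 0.592
```

```bash
python3 to.py .5464 .0225 .05 1.87
```

```text
[0.5478 0.0227 0.0637] shift [-0.0009 -0.0073  0.0683] turn [0.0013 0.0005 0.0003] 20.7333
```

Emit:
{"method": "jog_arm", "body": {"plan": [{"x": 0.003, "y": -0.006, "z": 0.015, "wx": 0.001, "wy": 0, "wz": 0}, {"x": 0.006, "y": -0.01, "z": 0.03, "wx": 0.001, "wy": 0, "wz": 0}, {"x": 0.008, "y": -0.012, "z": 0.045, "wx": 0.001, "wy": 0, "wz": 0}, {"x": 0.008, "y": -0.012, "z": 0.055, "wx": 0.001, "wy": 0, "wz": 0}, {"x": 0.008, "y": -0.012, "z": 0.055, "wx": 0.001, "wy": 0, "wz": 0}]}}

```text
t: 21.15
eef_pos: [0.5466, 0.0227, 0.0531]
tool_rot: [0.002, 0.696, 0.718, 0.0]
contact_force: [2.8, -4.3, 2.7]
gripper_width: 0.596
```

```bash
python3 to.py .5464 .0225 .0436 1.87
```

```text
[0.5466 0.0227 0.0531] shift [-0.0009 -0.0013  0.0473] turn [ 0.0011  0.001  -0.0001] 21.15
```

Emit:
{"method": "jog_arm", "body": {"plan": [{"x": 0.004, "y": -0.002, "z": 0.012, "wx": 0.001, "wy": 0.001, "wz": 0}, {"x": 0.008, "y": -0.004, "z": 0.025, "wx": 0.001, "wy": 0.001, "wz": 0}, {"x": 0.01, "y": -0.004, "z": 0.037, "wx": 0.001, "wy": 0.001, "wz": 0}, {"x": 0.01, "y": -0.004, "z": 0.037, "wx": 0.001, "wy": 0.001, "wz": 0}]}}

```text
t: 21.48
eef_pos: [0.5467, 0.0227, 0.0458]
tool_rot: [0.001, 0.696, 0.718, 0.0]
contact_force: [3.3, -5.9, 0.5]
gripper_width: 0.597
```

Emit:
{"method": "jog_arm", "body": {"plan": [{"x": 0.01, "y": -0.004, "z": 0.008, "wx": 0.001, "wy": 0.001, "wz": 0}, {"x": 0.01, "y": -0.004, "z": 0.01, "wx": 0.001, "wy": 0.001, "wz": 0}, {"x": 0.01, "y": -0.004, "z": 0.01, "wx": 0.001, "wy": 0.001, "wz": 0}]}}

```text
t: 21.73
eef_pos: [0.5466, 0.0228, 0.0443]
tool_rot: [0.0, 0.697, 0.717, 0.0]
contact_force: [1.0, -5.2, 5.6]
gripper_width: 0.596
```

Emit:
{"method": "jog_arm", "body": {"plan": [{"x": 0.008, "y": 0, "z": 0.008, "wx": 0, "wy": 0, "wz": 0}, {"x": 0.008, "y": 0, "z": 0.01, "wx": 0, "wy": 0, "wz": 0}, {"x": 0.008, "y": 0, "z": 0.01, "wx": 0, "wy": 0, "wz": 0}]}}

```text
t: 21.98
eef_pos: [0.5468, 0.0228, 0.0435]
tool_rot: [0.001, 0.697, 0.717, -0.0]
contact_force: [-3.2, -4.4, 15.8]
gripper_width: 0.593
```

Emit:
{"method": "jog_arm", "body": {"plan": [{"x": -0.004, "y": 0, "z": 0.005, "wx": 0, "wy": 0, "wz": 0}, {"x": -0.008, "y": 0, "z": 0.005, "wx": 0, "wy": 0, "wz": 0}, {"x": -0.008, "y": 0, "z": 0.005, "wx": 0, "wy": 0, "wz": 0}]}}

```text
t: 22.23
eef_pos: [0.5468, 0.0227, 0.0435]
tool_rot: [-0.0, 0.697, 0.717, 0.001]
contact_force: [-4.6, 2.2, 15.3]
gripper_width: 0.597
```

Emit:
{"method": "jog_arm", "body": {"hand": 1, "plan": [{"x": 0, "y": 0, "z": 0, "wx": 0, "wy": 0, "wz": 0}, {"x": 0, "y": 0, "z": 0, "wx": 0, "wy": 0, "wz": 0}, {"x": 0, "y": 0, "z": 0, "wx": 0, "wy": 0, "wz": 0}, {"x": 0, "y": 0, "z": 0, "wx": 0, "wy": 0, "wz": 0}, {"x": 0, "y": 0, "z": 0, "wx": 0, "wy": 0, "wz": 0}]}}

```text
t: 22.65
eef_pos: [0.5466, 0.0226, 0.0432]
tool_rot: [-0.0, 0.697, 0.717, 0.0]
contact_force: [-0.8, -0.3, 0.1]
gripper_width: 1.001
```

```bash
python3 to.py .5464 .0225 .12 1.87;python3 look.py w10 cell_center
```

```text
[0.5466 0.0226 0.0432] shift [-1.000e-04 -8.000e-04 -3.838e-01] turn [ 0.0001 -0.0003 -0.0012] 22.65
{'t': 22.65, 'q': [-0.4187, 0.5481, 0.3389, 2.0215, -0.3043, 0.6194, 0.1525], 'eef_pos': [0.5466, 0.0226, 0.0432], 'tool_rot': [-0.0002, 0.6969, 0.7172, 0.0004], 'contact_force': [-0.842, -0.3406, 0.1107], 'gripper_width': 1.0006}
cell_center 0.81 [251.7 253.7] [0.5452 0.0075 0.0225]
```

View pics/w10.png

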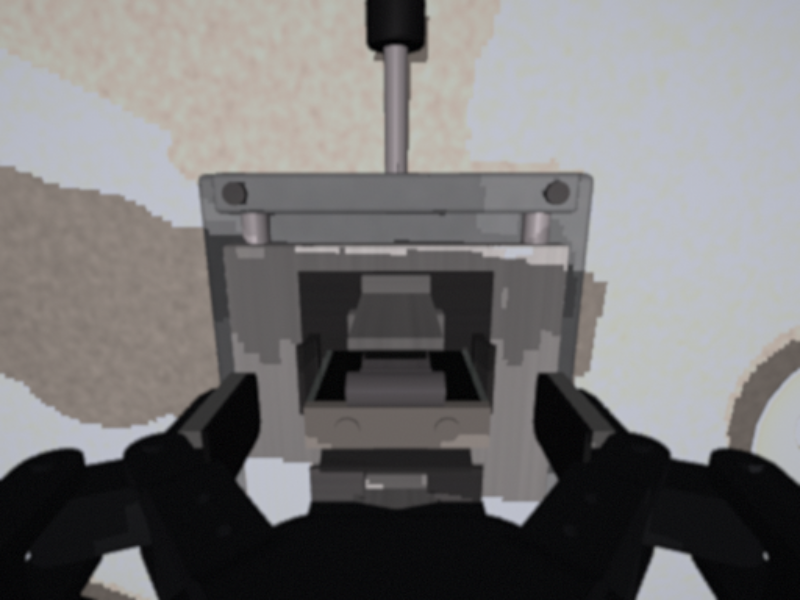

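The fingers are open and clear, and the cell stands in the pull-rod place: lid at (305–490, 405–450), the leaf's roll bearing behind it at (395,385), the datum plate in front at (395,465). I'll back away and check once more.

Emit:
{"method": "jog_arm", "body": {"plan": [{"x": 0, "y": 0, "z": -0.05, "wx": 0, "wy": 0, "wz": 0}, {"x": 0, "y": 0, "z": -0.15, "wx": 0, "wy": 0, "wz": 0}, {"x": 0, "y": 0, "z": -0.3, "wx": 0, "wy": 0, "wz": 0}, {"x": 0, "y": 0, "z": -0.45, "wx": 0, "wy": 0, "wz": 0}, {"x": -0.1, "y": 0, "z": -0.6, "wx": 0, "wy": 0, "wz": 0}, {"x": -0.2, "y": 0, "z": -0.75, "wx": 0, "wy": 0, "wz": 0}, {"x": -0.2, "y": 0, "z": -0.75, "wx": 0, "wy": 0, "wz": 0}, {"x": -0.2, "y": 0, "z": -0.75, "wx": 0, "wy": 0, "wz": 0}]}}

```text
t: 23.42
eef_pos: [0.5489, -0.0189, 0.1957]
tool_rot: [0.001, 0.698, 0.716, 0.002]
contact_force: [-0.2, -0.0, -0.2]
gripper_width: 0.999
```

```bash
python3 look.py w11 cell_center seat_a cell; python3 - <<'E'
from h import *
im=np.load("pics/w11.npz")["im"][60:260,136:376,::-1]
cv2.imwrite("pics/w11c.png",cv2.resize(cv2.convertScaleAbs(im,alpha=1.5),(720,600),interpolation=cv2.INTER_CUBIC))
E
```

```text
{'t': 23.4167, 'q': [-0.4465, 0.3256, 0.4549, 1.9235, -0.1786, 0.9262, 0.1207], 'eef_pos': [0.5489, -0.0189, 0.1957], 'tool_rot': [0.0013, 0.6979, 0.7162, 0.0023], 'contact_force': [-0.1648, -0.0076, -0.2201], 'gripper_width': 0.999}
cell_center 0.91 [253.7 148.5] [0.5485 0.0142 0.0225]
seat_a 0.95 [250.9 289. ] [ 0.5493 -0.1396  0.0485]
seat_a 0.86 [251.4 143.5] [0.5459 0.0216 0.0485]
seat_a 0.62 [253.1 219.9] [ 0.5496 -0.0576  0.0485]
seat_a 0.56 [252.6 218.7] [ 0.5491 -0.0562  0.0485]
cell 0.84 [254.  141.6] [0.5488 0.0197 0.    ]
```

View pics/w11c.png

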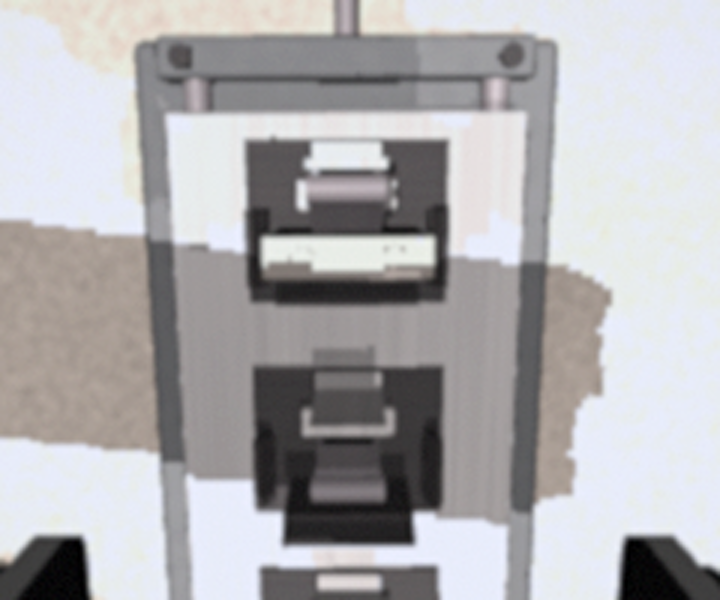

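The cell sits square between the cheeks, lid at (260–436, 235–280), leaf roll behind it at (347,190) and bent back. I'll check its position and hand in.

```bash
python3 - <<'E'
from h import *
f=np.load("pics/w11.npz");cal=dict(zip(("fx","fy","cx","cy"),f["k"]));cal["extrinsics"]=f["E"]
print([np.round(px2w(cal,(136+u/3,60+v/3),.071),4) for u,v in((260,257.5),(348,257.5),(436,257.5),(348,235),(348,280))])
print("seat px",w2px(cal,[.5463,.0213,.0485]))
bot.hand_in()
E
```

```text
[array([0.5199, 0.0208, 0.071 ]), array([0.5464, 0.0215, 0.071 ]), array([0.573 , 0.0222, 0.071 ]), array([0.5463, 0.0282, 0.071 ]), array([0.5466, 0.0147, 0.071 ])]
seat px [251.83866315 143.86470699]
the job is handed in; nothing more can be done
```

I pressed all three leaves to their stops in order, set the long cell in the pull-rod place, let go and handed the job in. It reported no verdict.

**Leaves:** The pull-rod leaf is the firm one. It pushed back with about 8–9 N just before the stop, against about 2–3 N for the middle leaf and 1–2 N for the far one. Each was held at its stop for at least 0.2 s by my readings. The highest sideways force reading was 11 N, and the stop positions came out 80 mm apart, as they should.

**Setting down:** I lowered the cell gently, with at most about 16 N pushing up on the tool. The tool stopped at the height expected for a fully seated cell. I then opened the fingers and backed clear.

**Last checks:**
- **Position:** the lid centre measured (0.5464, 0.0215) m against an estimated seat of (0.5463, 0.0213) m.
- **Angle:** the cell is turned about 1.5° in world terms, against an estimated 1.9° for the changer. In the last picture it stands square between the cheeks, with the leaf bearing on it.
- **Disagreement:** the network's `cell_center` reading came out about 7 mm off in y when taken at bench height. That is mostly because the cell now sits higher than that.
- **Not measured:** I couldn't read the leaf's force on the seated cell. That it exceeds 5 N follows only from how firm the leaf felt.

No move went near the other things on the bench.

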